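# Light, lock and shoot: take a picture at the microscope bench

## Task

Take the picture of the bone that lies under the microscope, using the three control units on the bench: first switch on the ring light by pressing the raised half of its rocker switch fully down, then press the square lock key on the joystick console all the way down, where it stays, then press the round button of the camera release and let it come up again. Press each one lightly with a fingertip. Do not lift or shove the units, and do not bump the joystick or the bone, jar and lens that lie about.

Things in the scene. Friction and masses are not known exactly. Their poses are not given: they have to be found in the camera images.
- light_unit: Ring-light power unit, loose aluminium desk box, 140 mm deep (x), 120 wide (y), 1.1 kg. Origin: centre of underside; front (-x) faces the robot, z up. Top panel slopes down to the front by 0.14 rad (44 mm high in front, 64 at the back). On it a black rocker switch 36 mm long (x), 24 wide, pivot at x 4, y -26, z 59 mm, and at y +30 a round dimmer knob 18 mm tall (not needed).
- light_rocker (a joint): Angle of the V-shaped rocker: 0 = off (far half, away from the robot, stands up, its end 6 mm above the pivot; near half level with the panel), 0.34 = fully on (far half level with the panel, near half up). A stiff switch without a spring: it stays where it is left. Takes about 3 N at 12 mm from the pivot, where the surface goes down about 4 mm in all.
- rocker_raised_half (a point): Point on the surface of the rocker's far half, in the middle of its width and 12 mm from the pivot: the place to press. It moves with the rocker. The frame round the rocker, 2.5 mm high, lies below the pressed half; the whole switch sits in a rubber gasket and gives 3 mm more under a hard push (4 N preload, 4 N/mm).
- stage_console: Joystick console of the microscope's motor stage, loose on the bench: grey desk box 140 mm deep (x) by 190 mm wide (y) on four rubber feet, 1.3 kg. Origin at the centre of its underside; front (-x side) faces the robot, z up. Top panel sloping down to the front by 0.14 rad (39 mm high at the front, 59 mm at the back). On it the square lock key at y = -55 mm and the joystick at y = +45 mm.
- stage_lock (a joint): Travel of the square lock key, along the panel's normal: 0 = up (key top 10 mm above the panel), 0.006 = fully down (4 mm above the panel). It takes about 2.5 N all the way and stays where it is left.
- lock_key_top (a point): Centre of the top face of the square lock key, 26.5 by 26.5 mm, light grey; moves with the key. Pressed down it stands 1.5 mm above its frame; key and frame sit in a rubber gasket and give 3 mm more under a hard push (4 N preload, 4 N/mm).
- joystick_pitch (a joint): Lean of the joystick forward or back, 0 = upright on the panel, spring-centred (0.3 N m/rad); more than 0.15 rad either way drives the stage.
- joystick_roll (a joint): Lean of the joystick to its side, 0 = upright on the panel, spring-centred (0.3 N m/rad); more than 0.15 rad either way drives the stage.
- joystick_tip (a point): Top of the joystick: a steel stick with a black knob 25 mm across, 70 mm above the panel (about 118 mm above the bench), 100 mm from the lock key.
- release_box: Camera release, loose on the bench: white desk box 66 by 66 mm, 39 mm high, 0.35 kg, on rubber feet. Origin at the centre of its underside, z up. A round black button stands in a steel collar (42 mm high) at the centre of its top.
- release_button (a joint): Travel of the round release button, straight down: 0 = up, 0.009 = fully down. The camera fires from 0.0035 down; the button springs back up when let go. 0.6 N at first, 4 N at the firing point, 9.6 N fully down.
- release_top (a point): Centre of the top of the round release button, 34 mm across, 55 mm above the bench when up; moves with the button.
- bone: Second bone, waiting in a shallow black tray (80 by 230 mm, 14 mm high) beyond the units: brown shaft 190 mm long (along y), 27 mm thick, loose. Origin at the centre of its underside.
- sample_jar: Loose glass sample jar with a white lid, 44 mm across, 62 mm high, beyond the units. Origin at the centre of its underside.
- objective: Loose steel microscope lens standing upright, 38 mm across, 60 mm high, between the robot and the units. Origin at the centre of its underside.
Things that resemble listed ones, but are neither listed nor needed, are in the scene too. Of the things that look like the light_unit, the middle-sized one is meant.

How it is judged:
On the way, in this order (a step that is already met when the one before it is completed fails the run):
1. the ring light is switched on: rocker over to 0.27 rad or more (value of joint light_rocker above 0.27 rad), for 0.1 s.
2. the lock key is pressed down, 4.5 mm or more (value of joint stage_lock above 0.0045 m), for 0.1 s.
3. the release button is pressed 3.5 mm or more (value of joint release_button above 0.0035 m), for 0.05 s.
At the end, for the whole second after the job is handed in: The light rocker is on (0.27 rad or more), the lock key down (4.5 mm or more), the release button up again (within 1 mm), the joystick upright; the three units, bone, jar and lens stand at rest and upright within 15 mm of where they were (value of joint light_rocker above 0.27 rad and value of joint stage_lock above 0.0045 m and value of joint release_button below 0.001 m and value of joint joystick_pitch between -0.08 and 0.08 rad and value of joint joystick_roll between -0.08 and 0.08 rad and distance of each of light_unit, stage_console, release_box, bone, sample_jar, objective from where it was at the start of the episode below 0.015 m and angle between each of light_unit, stage_console, release_box, bone, sample_jar, objective's own z axis and vertical below 0.15 rad and linear speed of each of light_unit, stage_console, release_box, bone, sample_jar, objective below 0.02 m/s); the robot touches nothing.
It fails at once if out of order: the lock key pressed (3 mm) before the light is on, or the release pressed (2.5 mm) before the light is on and the stage locked ((value of joint stage_lock above 0.003 m and value of joint light_rocker below 0.27 rad) or (value of joint release_button above 0.0025 m and (value of joint light_rocker below 0.27 rad or value of joint stage_lock below 0.0045 m))).
It fails at once if the joystick is bumped: leaned over by more than 0.15 rad (value of joint any of joystick_pitch, joystick_roll above 0.15 rad or value of joint any of joystick_pitch, joystick_roll below -0.15 rad).
It fails at once if a finger presses a unit harder than 25 N, or another part of the robot touches one (over 5 N) (contact force between the fingers and light_unit above 25 N or contact force between the fingers and stage_console above 25 N or contact force between the fingers and release_box above 25 N or contact force between the arm and light_unit above 5 N or contact force between the arm and stage_console above 5 N or contact force between the arm and release_box above 5 N).
It fails at once if a unit is lifted by more than 8 mm, tipped by more than 0.15 rad or shoved more than 15 mm (height (world z) of any of light_unit, stage_console, release_box above 0.008 m or angle between any of light_unit, stage_console, release_box's own z axis and vertical above 0.15 rad or distance of any of light_unit, stage_console, release_box from where it was at the start of the episode above 0.015 m).
It fails at once if the bone, the jar or the lens is moved by more than 15 mm (distance of any of bone, sample_jar, objective from where it was at the start of the episode above 0.015 m).
It also fails if it takes over 64 s, if anything falls off the work surface, if the arm or the gripper's body presses on something with over 40 N, if the wrist force passes 120 N, or if a joint passes its speed limit or range.

## Robot

A 6-joint arm with a two-finger parallel gripper is mounted at the origin on the work surface. World frame = base frame: x ahead of the robot, y to its left, z up, the work surface at z = 0. Lengths are in m, angles in rad, forces in N, time in s.
With the tool pointing down it reaches from about 0.35 to 0.95 m from the base axis. Payload 17.4 kg.
Tool frame: the origin (TCP) lies at the centre of the arm's flange, where the gripper is bolted on; the fingertips stand env.nose_length ahead of it and the grasp point (between the pads) lies 167 mm ahead of it (env.nose_length is the distance from the TCP to the fingertips, in m); z points along the fingers, y is the line along which they close (so a half turn about z gives the same grasp; the last joint's range is limited). The gripper opens to 93 mm and grips with 3 to 60 N. Pads are 15 mm wide; open, the fingers measure 128 mm over their backs; the gripper's body (75 mm by 188 mm) begins 65 mm behind the grasp point.
Start: joints at [1.196, 0.116, 1.442, -0, 1.584, -0.038], TCP at [0.223, 0.637, 0.405] pointing down, gripper open.
Joint ranges: [-2.83, 2.83], [-0.83, 2.19], [0.07, 2.5], [-1.14, 4.28], [0.01, 3], [-2.97, 2.97]. Speed limits (rad/s): [1.89, 1.89, 2.22, 3.14, 3.14, 3.14].

## Interface

Orientations are given as a rotation vector (axis times angle).
In Python, from bench import env, vision, order, finder gives the robot as it stands. The module is installed in compiled form; this text tells all that it offers.
- The arm moves only by the shell command python3 -m crank 'ROWS'. ROWS is a JSON object of lists of equal length, an entry for each row: "twist": the turn, a rotation vector about the tool's x, y, z in rad, a list of three; "delta_pos": the shift along the tool's x, y, z in m, a list of three; "fingers": the opening, from 0 (shut) to 1 (fully open). A call has 1 to 10 rows; each row shifts and turns the commanded pose from where the row before left it, along the tool's axes as they then stand; what a row does not reach is not made up. A row lasts 1/12 s, in which the tool goes at most 41.7 mm and 7.16 degrees, less where a joint would pass 70% of its speed; a pose out of reach is approached as far as the arm can. A call is refused whole if a number of a shift passes 0.0417 or a number of a turn 0.125, either way. A call with a gripper value outside its range is refused whole. The fingers move at their own pace and stop on an object; the grip force is fixed at half the most. Time passes only in rows, so rows that do not move let the fingers close. It gives the time, the measured TCP pose, the force, the opening and the grip force at its end, in the units of the state.
- env.get_obs(): the state, without advancing time (a new reading comes with each control period).
- vision.capture(name): name is "side" or "top"; returns a dict with "color" (400x640x3 uint8, red, green, blue), "vertical_fov" (degrees; the focal length in pixels is half the picture's height over the tangent of half this angle, whatever the lens; pixels are square), "cx", "cy" (the principal point, pixels), "k1" (the pictures are not rectified: a ray, as slopes to the right and down, at radius r is drawn at 1 + k1 r^2 times it, then the intrinsics apply), "position" and "orientation" of the camera in the world. Camera axes: x right, y up, looking along -z (the intrinsics and any distortion apply to the point x, -y, -z); pixel columns grow to the right and rows downward; lengths in m; the calibration is good to about 2 mm. A picture is of the moment at which its call begins. There is no depth.
- order.job_done(): hands the job in; it is judged then, once.
Trained networks look in a picture, given as the dict that the camera call returned (one of the last four; its "shot" number tells which), for a name from the list of things; names that differ only in an ending like _2 or _b are one class to them, and where a whole thing is asked for, a point or a joint stands for the part that bears it (a point fixed in the world has none). Each returns a list of dicts, best first, with "p" (0 to 1); they miss things now and then, are a little off and sometimes report something else, mostly with a low value. They report only what shows in the picture. A call takes as long as a camera call. They do not tell look-alikes from the thing itself.
- finder.cut_out(picture, name): "region" (400x640 bool, what is visible of it) and "box" ([centre column, centre row, width, height] in pixels, round what is visible of it).
The state is a dict: "time": time; "q": joint angles; "qvel": joint speeds; "joint_torque": joint torques, N m; "tcp_pos": TCP position; "tcp_rot": TCP orientation; "force": force on the tool from outside, world axes, zero at the start; "wrist_torque": the same for the moment, N m; "opening": finger opening in m; "finger_force": force on a finger pad.
Only numpy, scipy, OpenCV 4.12 (cv2) and the standard library are available. Lean on these libraries where they do the work, as an engineer would, in place of code of your own. Each camera call takes 0.05 s, during which the arm holds its last target. There are 200 camera calls.

## Working session

There is one attempt and no reset: what is moved stays moved. The work goes in short steps, Python scripts to look and compute and a shell command to move; the robot and the scene stay as the last step left them, time stands still between calls to the robot, and variables do not carry over. Pictures are saved under pics/ and viewed, at most 11 in all, crops included, and the job is handed in when it is done.

```bash
mkdir -p pics; cat > h.py <<'E'
import numpy as np, cv2
from scipy.spatial.transform import Rotation as R
from bench import env, vision, order, finder
def cam(p):
    o=np.array(p["orientation"],float)
    Rm=o if o.shape==(3,3) else (R.from_rotvec(o) if o.size==3 else R.from_quat(o)).as_matrix()
    f=200/np.tan(np.radians(p["vertical_fov"])/2)
    return f,Rm,np.array(p["position"])
def world(p,u,v,z):
    f,Rm,c=cam(p); a=np.array([(u-p["cx"])/f,(v-p["cy"])/f]); s=a.copy()
    for _ in range(30): s=a/(1+p["k1"]*(s@s))
    d=Rm@np.array([s[0],-s[1],-1]); return c+d*(z-c[2])/d[2]
def pix(p,X):
    f,Rm,c=cam(p); q=Rm.T@(np.array(X)-c); s=np.array([q[0],-q[1]])/-q[2]
    s=s*(1+p["k1"]*(s@s)); return s*f+[p["cx"],p["cy"]]
E
python3 - <<'E'
from h import *
o=env.get_obs(); print({k:np.round(v,3) for k,v in o.items()}, env.nose_length)
for n in("top","side"):
    p=vision.capture(n); cv2.imwrite(f"pics/{n}0.png",p["color"][:,:,::-1])
    print(n,p["vertical_fov"],p["cx"],p["cy"],p["k1"],p["position"],p["orientation"])
    for t,z in dict(light_unit=.05,light_rocker=.06,rocker_raised_half=.06,stage_console=.05,stage_lock=.058,lock_key_top=.058,joystick_tip=.118,release_box=.039,release_top=.055,bone=.03,sample_jar=.062,objective=.06).items():
        for r in finder.cut_out(p,t)[:4]:
            if r["p"]>.2: print(t,round(r["p"],2),np.round(r["box"],1),np.round(world(p,*r["box"][:2],z),3))
E
```

```text
{'time': np.float64(0.0), 'q': array([ 1.196,  0.116,  1.442,  0.   ,  1.584, -0.038]), 'qvel': array([ 0.002,  0.   ,  0.001,  0.001, -0.001,  0.002]), 'joint_torque': array([-1.0000e-03, -7.2127e+01, -6.2260e+01,  7.8000e-02,  2.4000e-02,
       -0.0000e+00]), 'tcp_pos': array([0.223, 0.637, 0.404]), 'tcp_rot': array([-5.260e-01, -3.097e+00,  2.000e-03]), 'force': array([0.01 , 0.084, 0.682]), 'wrist_torque': array([0.021, 0.067, 0.018]), 'finger_force': np.float64(0.0), 'opening': np.float64(0.093)} 0.1861
top 43.737793029359096 323.08331249773175 198.8455441115072 -0.00017147886003602298 [0.29230346 0.0050191  1.42490855] [ 0.13421569 -0.15457866 -1.56325912]
light_unit 0.95 [321.1 203.3  49.5  62.8] [ 0.535 -0.007  0.05 ]
light_unit 0.7 [262.  177.2  45.3  36.4] [0.61 0.16 0.05]
light_unit 0.63 [211.4 312.9  83.   95.3] [0.236 0.287 0.05 ]
light_rocker 0.61 [332.6 206.6   8.2  13.1] [ 0.524 -0.039  0.06 ]
light_rocker 0.52 [200.3 318.7  20.2  21.4] [0.221 0.313 0.06 ]
rocker_raised_half 0.66 [266.1 127.6  15.3  20.2] [0.753 0.151 0.06 ]
rocker_raised_half 0.59 [198.6 316.6  11.4
[... 1503 characters left out ...]
ge_console 0.64 [350.1 296.4  99.5  86.2] [ 0.495 -0.291  0.05 ]
stage_lock 0.65 [356.2 305.5  18.   15.6] [ 0.499 -0.326  0.058]
stage_lock 0.37 [440.9 252.5  25.4  56.2] [ 0.745 -0.21   0.058]
lock_key_top 0.47 [359.6 306.4  16.8  13.5] [ 0.505 -0.33   0.058]
release_box 0.84 [300.8 168.8  24.9  25.3] [0.486 0.25  0.039]
release_top 0.52 [332.2 262.3  11.7  18.6] [ 0.48  -0.182  0.055]
release_top 0.46 [296.  164.5   7.3  13.2] [0.472 0.253 0.055]
release_top 0.43 [299.6 169.2  28.5  23.5] [0.478 0.225 0.055]
bone 0.85 [444.8 252.3  28.9  55.8] [ 0.771 -0.185  0.03 ]
sample_jar 0.62 [396.4 176.9  16.1  23.1] [0.744 0.115 0.062]
objective 0.8 [277.1 219.2  11.9  23.3] [ 0.376 -0.     0.06 ]
```

```bash
python3 - <<'E'
import cv2
for n in("top","side"):
    i=cv2.imread(f"pics/{n}0.png"); i=i[100:330,160:480] if n=="top" else i[130:360,180:480]
    cv2.imwrite(f"pics/{n}0c.png",cv2.resize(i,None,fx=2.5,fy=2.5,interpolation=cv2.INTER_CUBIC))
E
```

```text
(no output)
```

View pics/top0c.png

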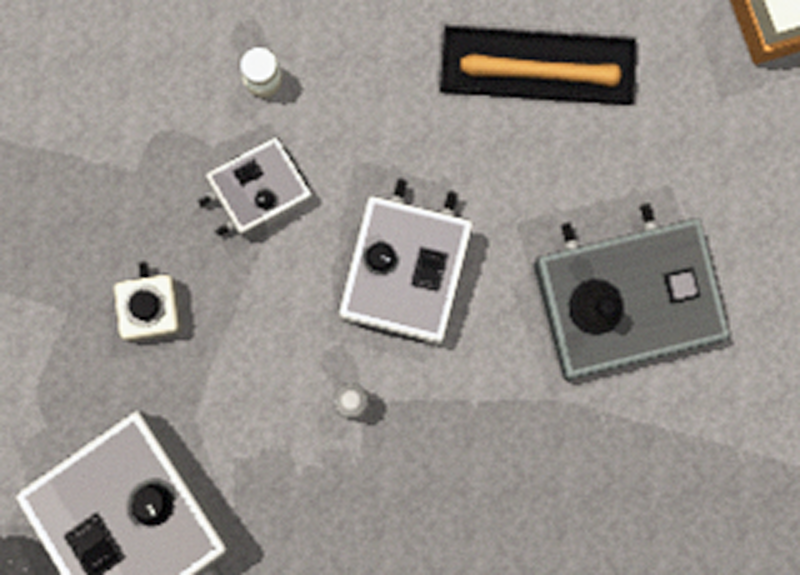

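View pics/side0c.png

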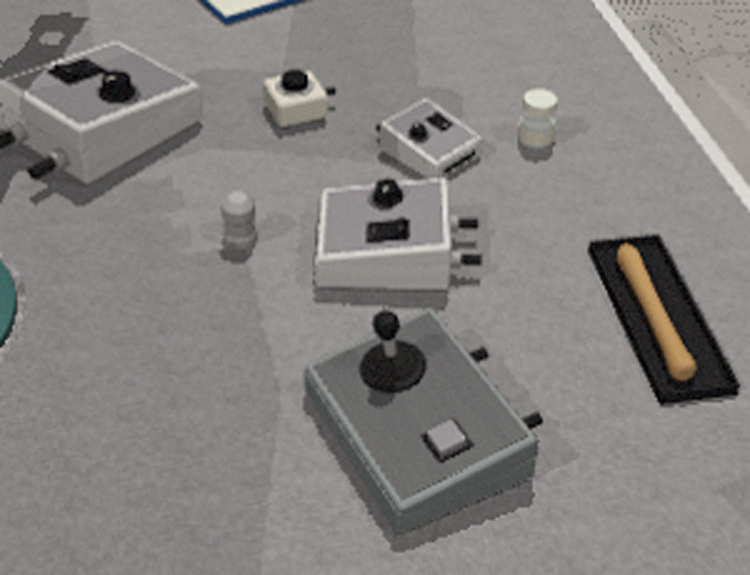

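The middle-sized light unit is the centre one: rocker at crop (430,269) in top and (388,231) in side. The lock key is at (683,286) and (447,440), the release button at (144,306) and (294,80). The cables are at the back. I'll fit the poses from the corners in both views.

```bash
cat > fit.py <<'E'
from h import *
from scipy.optimize import least_squares
T=lambda a:np.array(a)/2.5+[160,100]; S=lambda a:np.array(a)/2.5+[180,130]
a=.07;th=.14
def fit(mod,obs,x0):
    def f(q):
        c,s=np.cos(q[2]),np.sin(q[2])
        W=[np.array([q[0]+c*m[0]-s*m[1],q[1]+s*m[0]+c*m[1],m[2]]) for m in mod]
        return np.concatenate([pix(p,W[i])-uv for p,i,uv in obs])
    r=least_squares(f,x0,loss="soft_l1"); return r.x,f(r.x).reshape(-1,2)
pt=vision.capture("top");ps=vision.capture("side")
def go(name,mod,t,s,x0):
    for lab,ob in dict(both=1,top=2,side=3).items():
        obs=[]
        if ob in(1,2): obs+=[(pt,i,T(u)) for i,u in enumerate(t) if u]
        if ob in(1,3): obs+=[(ps,i,S(u)) for i,u in enumerate(s) if u]
        x,r=fit(mod,obs,x0); print(name,lab,np.round(x,4),"max res",np.abs(r).max().round(2))
        if ob==1: X=x; print(np.round(r,1).tolist())
    return X
E
python3 - <<'E'
from fit import *
def w(X,m): c,s=np.cos(X[2]),np.sin(X[2]); return np.array([X[0]+c*m[0]-s*m[1],X[1]+s*m[0]+c*m[1],m[2]])
L=go("light",[(a,.06,.064),(a,-.06,.064),(-a,-.06,.044),(-a,.06,.044),(.004,-.026,.059)],
 [(372,199),(470,221),(440,340),(343,316),(430,269)],[(446,181),(449,250),(319,262),(326,186),(388,231)],[.53,0,-.2])
C=go("console",[(a,.095,.059),(a,-.095,.059),(-a,-.095,.039),(-a,.095,.039)],
 [(540,258),(700,222),(728,342),(568,378)],[(433,313),(536,437),(403,507),(307,368)],[.5,-.27,.2])
B=go("release",[(0,0,.055)],[(144,306)],[(294,80)],[.48,.27,0])
for n,p,u in(("top",pt,T((683,286))),("side",ps,S((447,440)))): print("key",n,world(p,*u,.059).round(4))
print("rocker pt",w(L,(.004+.012,-.026,.064)).round(4))
import itertools
for n,p,u in(("top",pt,T((683,286))),("side",ps,S((447,440)))): 
    W=world(p,*u,.059)-[C[0],C[1],0];c,s=np.cos(C[2]),np.sin(C[2]); print("key in console",(c*W[0]+s*W[1]).round(4),(-s*W[0]+c*W[1]).round(4))
E
```

```text
light both [ 0.5239 -0.0135 -0.2503] max res 2.49
[[0.1, -2.2], [2.5, -0.5], [2.0, 1.1], [-0.9, -0.0], [0.8, 0.2], [0.9, -2.2], [1.1, -1.2], [-1.9, -1.2], [-2.3, 0.6], [-0.4, -1.2]]
light top [ 0.5235 -0.011  -0.2461] max res 2.04
light side [ 0.5245 -0.018  -0.2798] max res 2.24
console both [ 0.4914 -0.2673  0.234 ] max res 4.32
[[-0.5, -1.0], [0.9, -1.8], [1.5, -0.6], [-0.1, 0.6], [-0.2, -4.3], [1.0, 0.1], [-3.4, 1.1], [-2.3, -2.2]]
console top [ 0.4894 -0.266   0.2292] max res 1.17
console side [ 0.4943 -0.2705  0.2576] max res 3.74
release both [0.4804 0.2774 0.    ] max res 2.15
[[0.6, -0.2], [-0.4, -2.2]]
release top [0.4799 0.2789 0.    ] max res 0.0
release side [0.4793 0.2652 0.    ] max res 0.0
key top [ 0.5037 -0.3188  0.059 ]
key side [ 0.5033 -0.3289  0.059 ]
rocker pt [ 0.5329 -0.0427  0.064 ]
key in console 0.0 -0.053
key in console -0.0027 -0.0627
```

```bash
cat >> h.py <<'E'
def Rt(yaw,tilt):
    """tool frame: z against the panel normal, y along the unit's y, sign nearest to the present"""
    Ru=R.from_euler("zy",[yaw,-tilt]).as_matrix()
    c=R.from_rotvec(env.get_obs()["tcp_rot"]); 
    z=-Ru[:,2]; best=None
    for y in (Ru[:,1],-Ru[:,1],Ru[:,0],-Ru[:,0]):
        M=R.from_matrix(np.c_[np.cross(y,z),y,z]); t=(c.inv()*M).as_rotvec()
        if best is None or np.linalg.norm(t)<np.linalg.norm(best[1])-1e-3: best=(M,t,y)
        print("opt y",y.round(2),t.round(3))
    return best
def plan(tip,M):
    o=env.get_obs(); c=R.from_rotvec(o["tcp_rot"])
    T=np.array(tip)-M.as_matrix()[:,2]*env.nose_length
    print("TCP now",o["tcp_pos"].round(4),"tip now",(o["tcp_pos"]+c.as_matrix()[:,2]*env.nose_length).round(4),"goal",T.round(4))
    print("shift in tool axes",c.inv().apply(T-o["tcp_pos"]).round(4),"twist",(c.inv()*M).as_rotvec().round(4))
E
python3 - <<'E'
from h import *
b=Rt(-.25,.14); 
n=R.from_euler("zy",[-.25,-.14]).as_matrix()[:,2]
tip=np.array([.533,-.043,.061])+.10*n
plan(tip,R.from_matrix(b[0].as_matrix()))
E
```

```text
opt y [0.24 0.97 0.03] [-0.04  -0.134 -0.087]
opt y [-0.24 -0.97 -0.03] [-0.205  0.062  3.047]
opt y [ 0.96 -0.25  0.14] [-0.135 -0.073  1.481]
opt y [-0.96  0.25 -0.14] [ 0.074 -0.139 -1.655]
TCP now [0.2231 0.6371 0.4048] tip now [0.2231 0.6371 0.2187] goal [ 0.4931 -0.043   0.3443]
shift in tool axes [-0.4796 -0.5526  0.0604] twist [-0.0405 -0.1341 -0.0867]
```

```bash
python3 -m crank '{"twist":[[0,0,0],[0,0,0],[0,0,0],[0,0,0],[0,0,0],[0,0,0],[0,0,0],[0,0,0],[0,0,0],[0,0,0]],"delta_pos":[[-0.024,-0.0276,0],[-0.024,-0.0276,0],[-0.024,-0.0276,0],[-0.024,-0.0276,0],[-0.024,-0.0276,0],[-0.024,-0.0276,0],[-0.024,-0.0276,0],[-0.024,-0.0276,0],[-0.024,-0.0276,0],[-0.024,-0.0276,0]],"fingers":[0,0,0,0,0,0,0,0,0,0]}'
python3 -m crank '{"twist":[[0,0,0],[0,0,0],[0,0,0],[0,0,0],[0,0,0],[0,0,0],[0,0,0],[0,0,0],[0,0,0],[0,0,0]],"delta_pos":[[-0.024,-0.0276,0],[-0.024,-0.0276,0],[-0.024,-0.0276,0],[-0.024,-0.0276,0],[-0.024,-0.0276,0],[-0.024,-0.0276,0],[-0.024,-0.0276,0],[-0.024,-0.0276,0.02],[-0.024,-0.0276,0.02],[-0.024,-0.0276,0.02]],"fingers":[0,0,0,0,0,0,0,0,0,0]}'
python3 -m crank '{"twist":[[-0.02,-0.067,-0.043],[-0.02,-0.067,-0.043],[0,0,0]],"delta_pos":[[0,0,0],[0,0,0],[0,0,0]],"fingers":[0,0,0]}'
python3 - <<'E'
from h import *
o=env.get_obs(); print(o["time"],o["opening"],o["force"].round(2))
c=R.from_rotvec(o["tcp_rot"]).as_matrix(); print(c.round(3)); tip=o["tcp_pos"]+c[:,2]*env.nose_length; print(tip)
for n in("top","side"):
    p=vision.capture(n); u=pix(p,tip); print(n,u)
    cv2.imwrite(f"pics/{n}1.png",p["color"][:,:,::-1])
    x,y=np.round(u).astype(int); x=min(max(x,60),580);y=max(min(y,340),60)
    i=cv2.resize(p["color"][y-60:y+60,x-60:x+60,::-1],None,fx=5,fy=5,interpolation=cv2.INTER_CUBIC); print("crop origin",x-60,y-60)
    cv2.imwrite(f"pics/{n}1c.png",i)
a=cv2.imread("pics/top1c.png");b=cv2.imread("pics/side1c.png")
cv2.imwrite("pics/both1.png",cv2.resize(np.hstack([a,b]),(800,400),interpolation=cv2.INTER_AREA))
E
```

```text
time: 2.23
tcp_pos: [0.3584, 0.2956, 0.405]
tcp_rot: [0.526, 3.097, 0.001]
force: [1.2, -0.5, 0.3]
opening: 0.0307
finger_force: 0.0
time: 3.07
tcp_pos: [0.4938, -0.0445, 0.3445]
tcp_rot: [0.527, 3.096, 0.0]
force: [1.0, 0.3, 0.1]
opening: 0.0001
finger_force: 0.0
time: 3.32
tcp_pos: [0.4936, -0.0432, 0.3445]
tcp_rot: [0.374, 2.976, 0.026]
force: [-0.7, -0.6, -0.2]
opening: 0.0004
finger_force: 0.0
3.3167 0.00044490158859980517 [-0.67 -0.62 -0.21]
[[-0.959  0.245  0.142]
 [ 0.247  0.969 -0.001]
 [-0.138  0.035 -0.99 ]]
[ 0.52004904 -0.0432514   0.1602804 ]
top [335.48027735 201.78971959]
crop origin 275 142
side [335.41234228 190.61412282]
crop origin 275 131
```

View pics/both1.png

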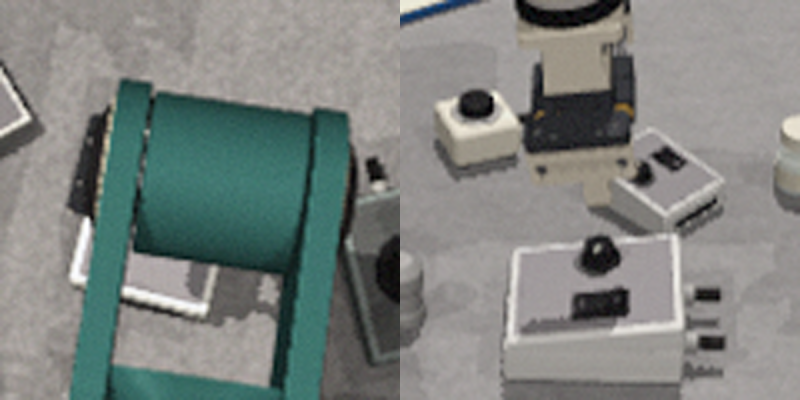

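Side view: the fingertip's lower edge shows at about pixel (334,192.5), against a prediction of (335,193.6) for the near edge, so the side camera agrees. The rocker is at about (335.6,222), which puts the press point near (0.533,-0.044). The tool already stands on that line.

```bash
python3 -m crank '{"twist":[[0,0,0],[0,0,0],[0,0,0],[0,0,0],[0,0,0]],"delta_pos":[[0,0,0.025],[0,0,0.025],[0,0,0.02],[0,0,0.012],[0,0,0]],"fingers":[0,0,0,0,0]}'
cat > look.py <<'E'
from h import *
import sys
o=env.get_obs(); c=R.from_rotvec(o["tcp_rot"]).as_matrix(); tip=o["tcp_pos"]+c[:,2]*env.nose_length; print(tip.round(4),o["force"].round(2))
p=vision.capture("side"); u=pix(p,tip); 
pts=[pix(p,tip+c[:,0]*a*.0075+c[:,1]*b*.0175) for a in(-1,1) for b in (-1,1)]
print(u.round(1),np.round(pts,1).tolist())
x,y=np.round(u).astype(int)
cv2.imwrite(sys.argv[1],cv2.resize(p["color"][y-30:y+30,x-40:x+40,::-1],None,fx=10,fy=10,interpolation=cv2.INTER_CUBIC)); print("crop origin",x-40,y-30)
E
python3 look.py pics/s2.png
```

```text
time: 3.83
tcp_pos: [0.5049, -0.0421, 0.2613]
tcp_rot: [0.376, 2.984, 0.026]
force: [-0.8, 0.5, -0.2]
opening: 0.0006
finger_force: 0.0
[ 0.5299 -0.0421  0.0769] [-0.82  0.5  -0.17]
[338.4 216. ] [[341.3, 220.2], [341.3, 211.3], [335.5, 220.7], [335.6, 211.8]]
crop origin 298 186
```

View pics/s2.png

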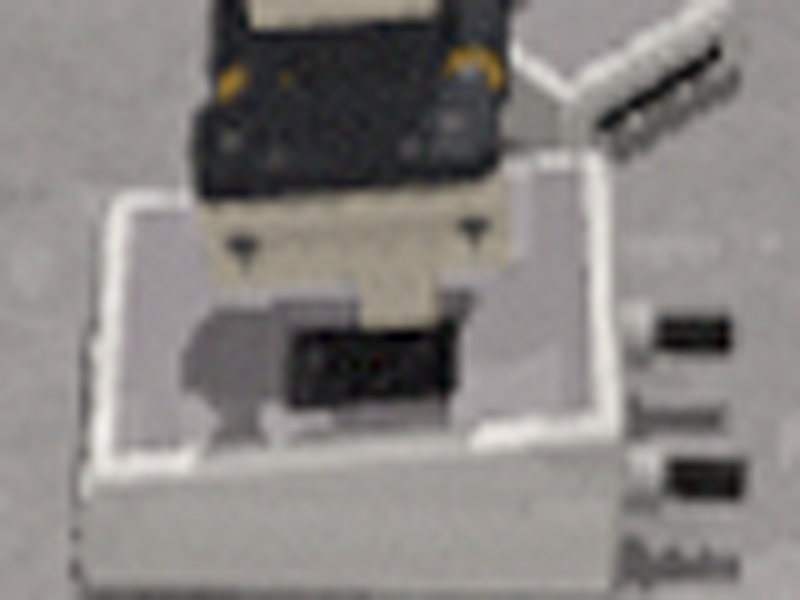

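The side view shows the fingertip bottom at (337.8,218.5), about 7 mm beyond the pivot once lowered and slightly to the far side. I'll shift 5 mm along unit x and 4 mm toward -y, then press in small steps.

```bash
python3 -m crank '{"twist":[[0,0,0],[0,0,0],[0,0,0],[0,0,0]],"delta_pos":[[-0.005,-0.004,0],[0,0,0.004],[0,0,0.003],[0,0,0]],"fingers":[0,0,0,0]}'
python3 look.py pics/s3.png
python3 -m crank '{"twist":[[0,0,0],[0,0,0],[0,0,0]],"delta_pos":[[0,0,0.002],[0,0,0.001],[0,0,0]],"fingers":[0,0,0]}'
python3 -m crank '{"twist":[[0,0,0],[0,0,0],[0,0,0]],"delta_pos":[[0,0,0.001],[0,0,0.001],[0,0,0]],"fingers":[0,0,0]}'
python3 -m crank '{"twist":[[0,0,0],[0,0,0],[0,0,0]],"delta_pos":[[0,0,0.001],[0,0,0],[0,0,0]],"fingers":[0,0,0]}'
```

```text
time: 4.22
tcp_pos: [0.5099, -0.0478, 0.2572]
tcp_rot: [0.376, 2.979, 0.025]
force: [1.9, 0.2, 0.6]
opening: 0.0001
finger_force: 0.0
[ 0.5359 -0.0479  0.0729] [1.87 0.17 0.59]
[341.2 218.3] [[344.1, 222.6], [344.0, 213.6], [338.2, 223.0], [338.3, 214.1]]
crop origin 301 188
time: 4.52
tcp_pos: [0.5103, -0.0476, 0.254]
tcp_rot: [0.375, 2.979, 0.026]
force: [-0.3, -0.3, 0.0]
opening: 0.0007
finger_force: 0.0
time: 4.77
tcp_pos: [0.5106, -0.0476, 0.252]
tcp_rot: [0.375, 2.979, 0.026]
force: [0.0, 0.8, -0.2]
opening: 0.0001
finger_force: 0.0
time: 5.02
tcp_pos: [0.5107, -0.0477, 0.2513]
tcp_rot: [0.375, 2.979, 0.025]
force: [-0.1, 0.1, 0.8]
opening: 0.0005
finger_force: 0.3
```

View pics/s3.png

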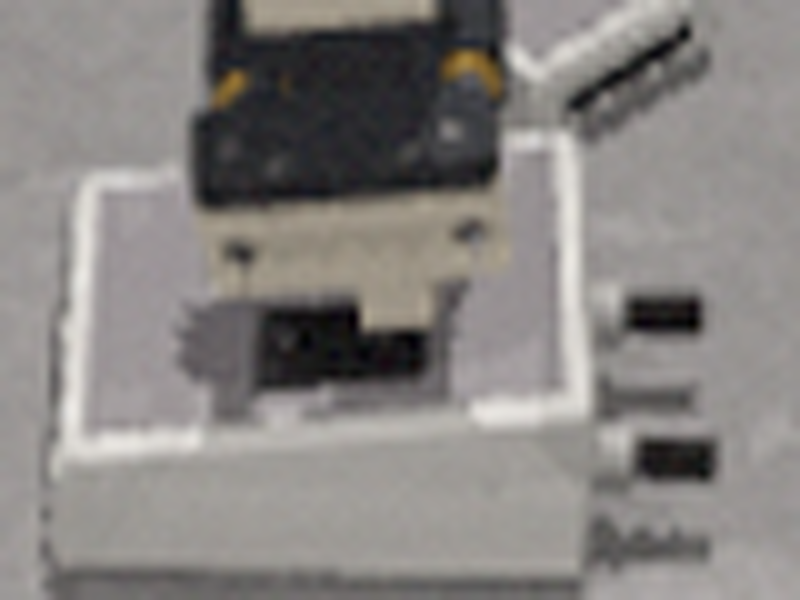

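The tip (crop 400,325) is now over the far half of the rocker (255–430). Contact is just beginning, so I continue.

```bash
for i in 1 2; do :; done
python3 -m crank '{"twist":[[0,0,0],[0,0,0],[0,0,0]],"delta_pos":[[0,0,0.001],[0,0,0.001],[0,0,0]],"fingers":[0,0,0]}'
python3 -m crank '{"twist":[[0,0,0],[0,0,0],[0,0,0]],"delta_pos":[[0,0,0.001],[0,0,0.001],[0,0,0]],"fingers":[0,0,0]}'
```

```text
time: 5.27
tcp_pos: [0.5111, -0.0477, 0.2493]
tcp_rot: [0.375, 2.979, 0.025]
force: [1.5, -0.6, 1.0]
opening: 0.0002
finger_force: 0.9
time: 5.52
tcp_pos: [0.5113, -0.0477, 0.2471]
tcp_rot: [0.375, 2.979, 0.026]
force: [0.9, -0.3, 2.3]
opening: 0.0006
finger_force: 0.9
```

```bash

python3 -m crank '{"twist":[[0,0,0],[0,0,0],[0,0,0]],"delta_pos":[[0,0,0.001],[0,0,0.001],[0,0,0]],"fingers":[0,0,0]}'
python3 -m crank '{"twist":[[0,0,0],[0,0,0]],"delta_pos":[[0,0,0.001],[0,0,0]],"fingers":[0,0]}'
```

```text
time: 5.77
tcp_pos: [0.5116, -0.0477, 0.2453]
tcp_rot: [0.375, 2.979, 0.025]
force: [0.1, -0.6, 4.4]
opening: 0.0001
finger_force: 2.3
time: 5.93
tcp_pos: [0.5118, -0.0477, 0.2446]
tcp_rot: [0.375, 2.979, 0.025]
force: [-0.5, -1.7, 6.9]
opening: 0.0004
finger_force: 3.6
```

```bash

python3 -m crank '{"twist":[[0,0,0],[0,0,0]],"delta_pos":[[0,0,0.001],[0,0,0]],"fingers":[0,0]}'
python3 -m crank '{"twist":[[0,0,0],[0,0,0],[0,0,0],[0,0,0],[0,0,0]],"delta_pos":[[0,0,-0.01],[0,0,-0.03],[0,0,-0.03],[0,0,-0.03],[0,0,0]],"fingers":[0,0,0,0,0]}'
python3 - <<'E'
from h import *
b=Rt(.235,.14); n=R.from_euler("zy",[.235,-.14]).as_matrix()[:,2]
plan(np.array([.5035,-.322,.062])+.03*n,b[0])
E
cat > side.py <<'E'
from h import *
import sys
p=vision.capture(sys.argv[1]); x,y=int(sys.argv[3]),int(sys.argv[4])
cv2.imwrite(sys.argv[2],cv2.resize(p["color"][y-30:y+30,x-40:x+40,::-1],None,fx=10,fy=10,interpolation=cv2.INTER_CUBIC)); print("crop origin",x-40,y-30)
E
python3 side.py side pics/s4.png 338 218
```

```text
time: 6.1
tcp_pos: [0.5119, -0.0477, 0.2438]
tcp_rot: [0.375, 2.979, 0.025]
force: [-3.1, -1.0, 9.9]
opening: 0.0004
finger_force: 5.0
time: 6.52
tcp_pos: [0.4978, -0.0476, 0.3485]
tcp_rot: [0.374, 2.973, 0.025]
force: [1.3, -0.5, 0.6]
opening: 0.0004
finger_force: 0.0
opt y [-0.23  0.97 -0.03] [-0.001  0.006 -0.485]
opt y [ 0.23 -0.97  0.03] [9.000e-03 2.000e-03 2.656e+00]
opt y [0.96 0.23 0.14] [0.004 0.006 1.085]
opt y [-0.96 -0.23 -0.14] [-0.006  0.004 -2.056]
TCP now [ 0.4978 -0.0476  0.3485] tip now [ 0.5249 -0.0478  0.1644] goal [ 0.4733 -0.322   0.276 ]
shift in tool axes [-0.0343 -0.2744  0.0685] twist [-0.0013  0.0064 -0.4854]
crop origin 298 188
```

View pics/s4.png

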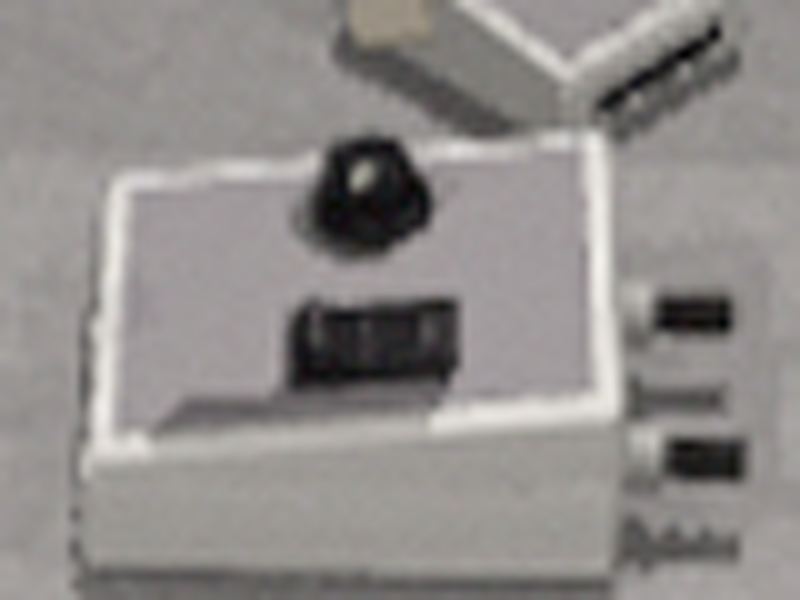

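The far half is level with the panel and the near half is up, so the light is on. Next is the lock key.

```bash

python3 -m crank '{"twist":[[0,0,0],[0,0,0],[0,0,0],[0,0,0],[0,0,0],[0,0,0],[0,0,0],[0,0,0],[0,0,0]],"delta_pos":[[-0.0043,-0.0343,0],[-0.0043,-0.0343,0],[-0.0043,-0.0343,0],[-0.0043,-0.0343,0],[-0.0043,-0.0343,0],[-0.0043,-0.0343,0],[-0.0043,-0.0343,0],[-0.0043,-0.0343,0],[0,0,0]],"fingers":[0,0,0,0,0,0,0,0,0]}'
python3 -m crank '{"twist":[[0,0.006,-0.097],[0,0,-0.097],[0,0,-0.097],[0,0,-0.097],[0,0,-0.097],[0,0,0],[0,0,0],[0,0,0]],"delta_pos":[[0,0,0],[0,0,0],[0,0,0],[0,0,0],[0,0,0],[0,0,0.035],[0,0,0.033],[0,0,0]],"fingers":[0,0,0,0,0,0,0,0]}'
python3 look.py pics/s5.png
```

```text
time: 7.32
tcp_pos: [0.4624, -0.3261, 0.3358]
tcp_rot: [0.38, 2.981, 0.026]
force: [0.3, -0.1, -0.6]
opening: 0.0007
finger_force: 0.0
time: 7.98
tcp_pos: [0.4717, -0.3207, 0.263]
tcp_rot: [-0.352, 2.995, -0.012]
force: [-1.0, 1.3, -2.1]
opening: 0.0004
finger_force: 0.0
[ 0.4952 -0.3194  0.0784] [-1.02  1.28 -2.09]
[354.4 297.3] [[361.4, 301.3], [353.5, 290.5], [355.3, 304.3], [347.4, 293.4]]
crop origin 314 267
```

View pics/s5.png

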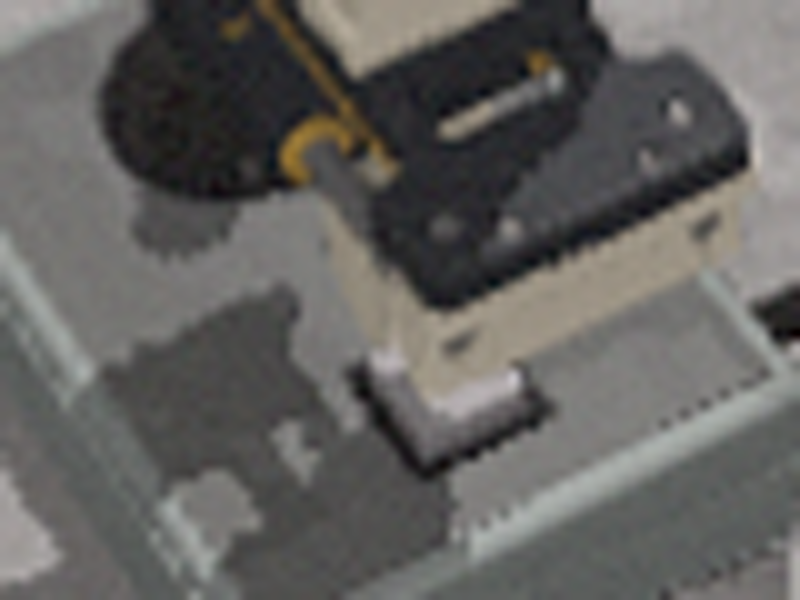

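```bash

python3 -m crank '{"twist":[[0,0,0],[0,0,0],[0,0,0]],"delta_pos":[[0,0,0],[0,0,0],[0,0,0]],"fingers":[0,0,0]}'
python3 look.py pics/s6.png; python3 - <<'E'
from h import *
o=env.get_obs(); print(R.from_rotvec(o["tcp_rot"]).as_matrix().round(3))
b=Rt(.235,.14); n=R.from_euler("zy",[.235,-.14]).as_matrix()[:,2]
plan(np.array([.5035,-.322,.059]),b[0])
p=vision.capture("side"); print("pred key",pix(p,[.5035,-.322,.059]))
E
```

```text
time: 8.28
tcp_pos: [0.4728, -0.3221, 0.2723]
tcp_rot: [-0.352, 2.986, -0.025]
force: [-0.8, -0.5, 0.4]
opening: 0.0006
finger_force: 0.0
[ 0.498  -0.3222  0.0879] [-0.84 -0.52  0.37]
[356.2 295. ] [[363.3, 299.0], [355.2, 288.3], [357.1, 302.0], [349.2, 291.2]]
crop origin 316 265
[[-0.964 -0.23   0.135]
 [-0.232  0.973 -0.001]
 [-0.131 -0.032 -0.991]]
opt y [-0.23  0.97 -0.03] [ 0.    -0.004 -0.   ]
opt y [ 0.23 -0.97  0.03] [-0.007 -0.     3.141]
opt y [0.96 0.23 0.14] [-0.003 -0.004  1.57 ]
opt y [-0.96 -0.23 -0.14] [ 0.004 -0.003 -1.571]
TCP now [ 0.4727 -0.3221  0.2721] tip now [ 0.4979 -0.3222  0.0877] goal [ 0.4775 -0.322   0.2433]
shift in tool axes [-0.0009 -0.0001  0.0292] twist [ 0.0003 -0.0043 -0.0005]
pred key [357.99284145 303.58825123]
```

View pics/s6.png

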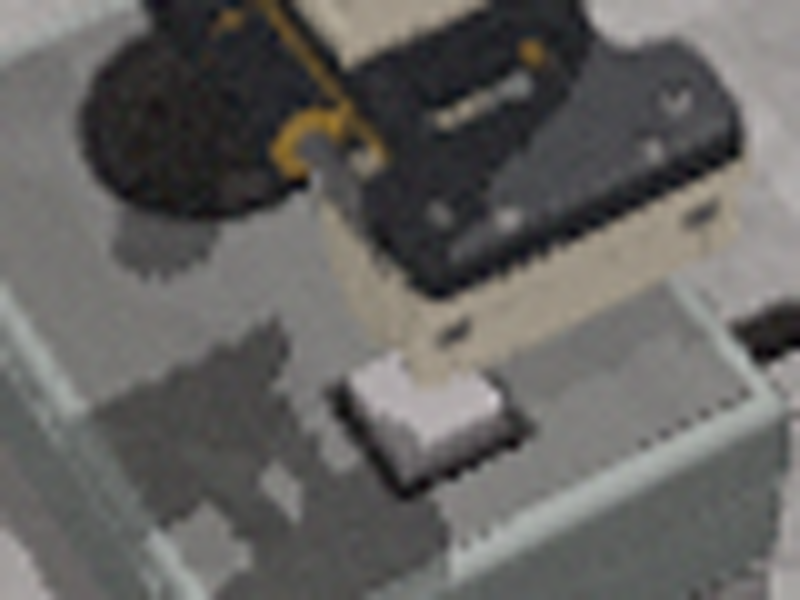

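The key top is at about pixel (358.8,305), and the tip's lower edge at (361,303) is in line with it. Both sit the same 1–2 px below their predictions, so the target holds. Going down.

```bash

python3 -m crank '{"twist":[[0,0,0],[0,0,0],[0,0,0],[0,0,0],[0,0,0]],"delta_pos":[[0,0,0.01],[0,0,0.008],[0,0,0.004],[0,0,0],[0,0,0]],"fingers":[0,0,0,0,0]}'
python3 -m crank '{"twist":[[0,0,0],[0,0,0],[0,0,0],[0,0,0]],"delta_pos":[[0,0,0.002],[0,0,0.002],[0,0,0.001],[0,0,0]],"fingers":[0,0,0,0]}'
python3 -m crank '{"twist":[[0,0,0],[0,0,0],[0,0,0]],"delta_pos":[[0,0,0.001],[0,0,0.001],[0,0,0]],"fingers":[0,0,0]}'
```

```text
time: 8.8
tcp_pos: [0.4755, -0.3219, 0.2479]
tcp_rot: [-0.352, 2.989, -0.021]
force: [1.2, 0.4, -0.5]
opening: 0.0004
finger_force: 0.0
time: 9.13
tcp_pos: [0.4762, -0.3219, 0.2433]
tcp_rot: [-0.352, 2.988, -0.022]
force: [-0.9, 0.3, -0.9]
opening: 0.0004
finger_force: 0.0
time: 9.38
tcp_pos: [0.4765, -0.3219, 0.2415]
tcp_rot: [-0.352, 2.988, -0.023]
force: [-0.3, 0.1, 1.3]
opening: 0.0003
finger_force: 0.6
```

Contact at z≈0.242; 6 mm of travel to go.

```bash

python3 -m crank '{"twist":[[0,0,0],[0,0,0],[0,0,0],[0,0,0]],"delta_pos":[[0,0,0.001],[0,0,0.001],[0,0,0.001],[0,0,0]],"fingers":[0,0,0,0]}'
python3 -m crank '{"twist":[[0,0,0],[0,0,0],[0,0,0]],"delta_pos":[[0,0,0.001],[0,0,0.001],[0,0,0]],"fingers":[0,0,0]}'
python3 -m crank '{"twist":[[0,0,0],[0,0,0],[0,0,0]],"delta_pos":[[0,0,0.001],[0,0,0],[0,0,0]],"fingers":[0,0,0]}'
```

```text
time: 9.72
tcp_pos: [0.4769, -0.3219, 0.2384]
tcp_rot: [-0.352, 2.988, -0.023]
force: [-0.7, -0.4, 1.2]
opening: 0.0004
finger_force: 0.4
time: 9.97
tcp_pos: [0.4772, -0.3219, 0.2366]
tcp_rot: [-0.352, 2.988, -0.023]
force: [-2.7, 2.9, 6.0]
opening: 0.0004
finger_force: 2.7
time: 10.22
tcp_pos: [0.4773, -0.3219, 0.2359]
tcp_rot: [-0.352, 2.988, -0.022]
force: [-4.2, 3.8, 7.4]
opening: 0.0002
finger_force: 4.0
```

```bash

python3 -m crank '{"twist":[[0,0,0],[0,0,0]],"delta_pos":[[0,0,0.0005],[0,0,0]],"fingers":[0,0]}'
python3 -m crank '{"twist":[[0,0,0],[0,0,0],[0,0,0],[0,0,0],[0,0,0],[0,0,0],[0,0,0]],"delta_pos":[[0,0,-0.01],[0,0,-0.03],[0,0,-0.03],[0,0,-0.03],[0,0,0],[0,0,0],[0,0,0]],"fingers":[0,0,0,0,0,0,0]}'
python3 side.py side pics/s7.png 356 295
python3 - <<'E'
from h import *
M=R.from_matrix(np.c_[[-1,0,0],[0,1,0],[0,0,-1.]]); plan([.480,.276,.110],M)
E
```

```text
time: 10.38
tcp_pos: [0.4774, -0.3218, 0.2355]
tcp_rot: [-0.352, 2.988, -0.023]
force: [-4.0, 4.7, 8.6]
opening: 0.0003
finger_force: 4.8
time: 10.97
tcp_pos: [0.4638, -0.3219, 0.3338]
tcp_rot: [-0.352, 2.988, -0.023]
force: [-0.1, 0.5, -0.8]
opening: 0.0008
finger_force: 0.0
crop origin 316 265
TCP now [ 0.4638 -0.3219  0.3332] tip now [ 0.4885 -0.3216  0.1487] goal [0.48   0.276  0.2961]
shift in tool axes [-0.1496  0.5789  0.0397] twist [-0.0142  0.1324  0.234 ]
```

View pics/s7.png

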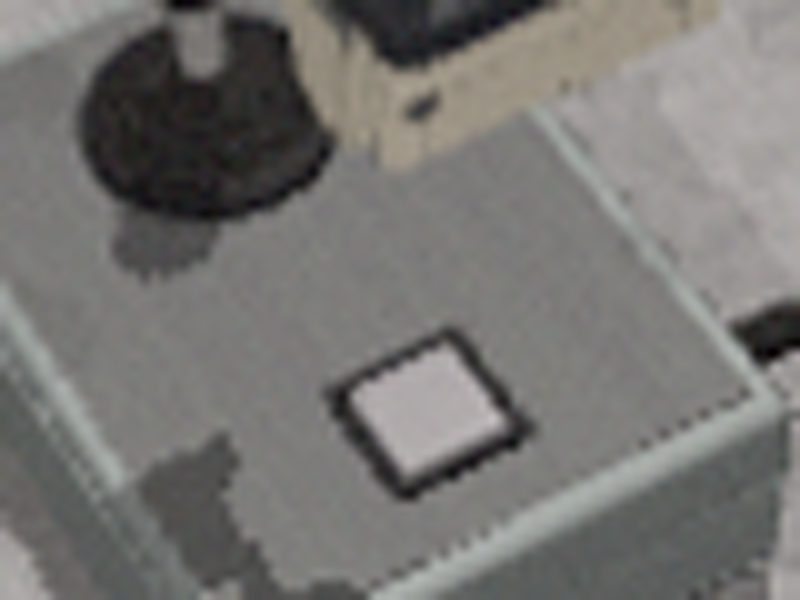

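The key is down, almost flush with its frame. Now the release button: level the tool, raise it and cross over.

```bash

python3 -m crank '{"twist":[[0,0,0],[-0.007,0.066,0.117],[-0.007,0.066,0.117],[0,0,0],[0,0,0],[0,0,0],[0,0,0],[0,0,0],[0,0,0],[0,0,0]],"delta_pos":[[0,0,-0.03],[0,0,0],[0,0,0],[0,0.0332,0],[0,0.0332,0],[0,0.0332,0],[0,0.0332,0],[0,0.0332,0],[0,0.0332,0],[0,0.0332,0]],"fingers":[0,0,0,0,0,0,0,0,0,0]}'
python3 -m crank '{"twist":[[0,0,0],[0,0,0],[0,0,0],[0,0,0],[0,0,0],[0,0,0],[0,0,0],[0,0,0],[0,0,0],[0,0,0]],"delta_pos":[[0,0.0332,0],[0,0.0332,0],[0,0.0332,0],[0,0.0332,0],[0,0.0332,0],[0,0.0332,0],[0,0.0332,0],[0,0.0332,0],[0,0.0332,0],[0,0.0332,0]],"fingers":[0,0,0,0,0,0,0,0,0,0]}'
python3 -m crank '{"twist":[[0,0,0],[0,0,0],[0,0,0],[0,0,0],[0,0,0],[0,0,0]],"delta_pos":[[-0.016,0.0332,0],[0,0,0.03],[0,0,0.03],[0,0,0],[0,0,0],[0,0,0]],"fingers":[0,0,0,0,0,0]}'
python3 look.py pics/s8.png; python3 - <<'E'
from h import *
M=R.from_matrix(np.c_[[-1,0,0],[0,1,0],[0,0,-1.]]); plan([.480,.275,.070],M)
E
```

```text
time: 11.85
tcp_pos: [0.4557, -0.0881, 0.3622]
tcp_rot: [-0.026, 3.132, -0.002]
force: [0.8, -0.1, 0.4]
opening: 0.0006
finger_force: 0.0
time: 12.68
tcp_pos: [0.4502, 0.2442, 0.3615]
tcp_rot: [-0.027, 3.132, -0.004]
force: [0.3, -0.5, -0.4]
opening: 0.0006
finger_force: 0.0
time: 13.18
tcp_pos: [0.4669, 0.2756, 0.304]
tcp_rot: [-0.026, 3.13, -0.003]
force: [0.4, 0.2, 0.6]
opening: 0.0005
finger_force: 0.0
[0.469  0.2753 0.1179] [0.43 0.18 0.6 ]
[293.  142.9] [[296.6, 145.5], [294.4, 139.7], [291.7, 146.2], [289.5, 140.3]]
crop origin 253 113
TCP now [0.467  0.2756 0.3047] tip now [0.4693 0.2754 0.1186] goal [0.48   0.275  0.2561]
shift in tool axes [-0.0124 -0.0007  0.0487] twist [-0.0011  0.0123  0.0161]
```

View pics/s8.png

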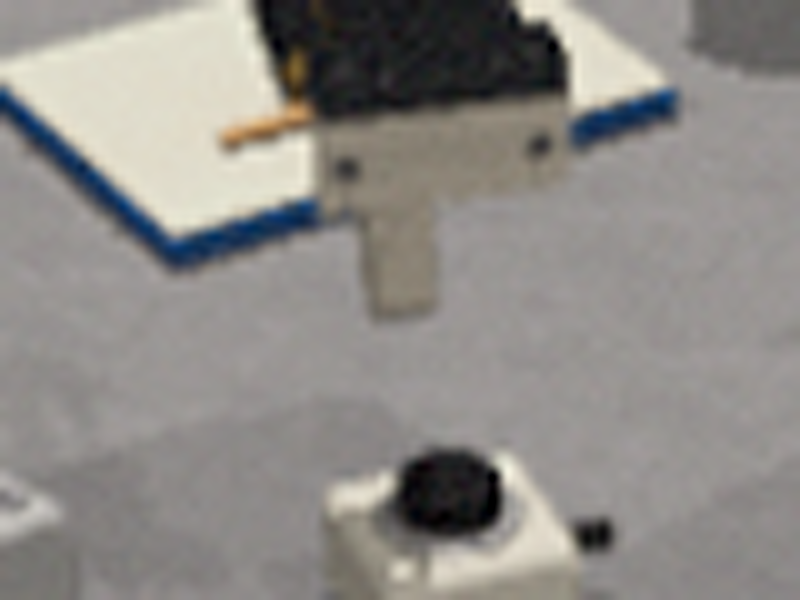

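The button's top centre is at about pixel (298.1,160.6), which gives (0.481,0.274). I'll shift and approach.

```bash

python3 -m crank '{"twist":[[0,0.012,0],[0,0,0],[0,0,0],[0,0,0],[0,0,0],[0,0,0]],"delta_pos":[[-0.013,-0.001,0],[0,0,0.025],[0,0,0.02],[0,0,0.008],[0,0,0],[0,0,0]],"fingers":[0,0,0,0,0,0]}'
python3 look.py pics/s9.png
python3 -m crank '{"twist":[[0,0,0],[0,0,0],[0,0,0],[0,0,0]],"delta_pos":[[0,0,0.002],[0,0,0.002],[0,0,0.002],[0,0,0]],"fingers":[0,0,0,0]}'
```

```text
time: 13.73
tcp_pos: [0.4799, 0.2748, 0.2515]
tcp_rot: [0.026, -3.141, 0.002]
force: [-0.5, 1.2, 1.5]
opening: 0.0004
finger_force: 0.0
[0.4799 0.2745 0.0654] [-0.54  1.19  1.55]
[297.1 157.5] [[300.7, 160.2], [298.4, 154.2], [295.8, 160.8], [293.6, 154.8]]
crop origin 257 127
time: 14.12
tcp_pos: [0.4796, 0.2748, 0.244]
tcp_rot: [0.026, -3.14, 0.003]
force: [-0.2, -0.0, 0.1]
opening: 0.0004
finger_force: 0.0
```

View pics/s9.png

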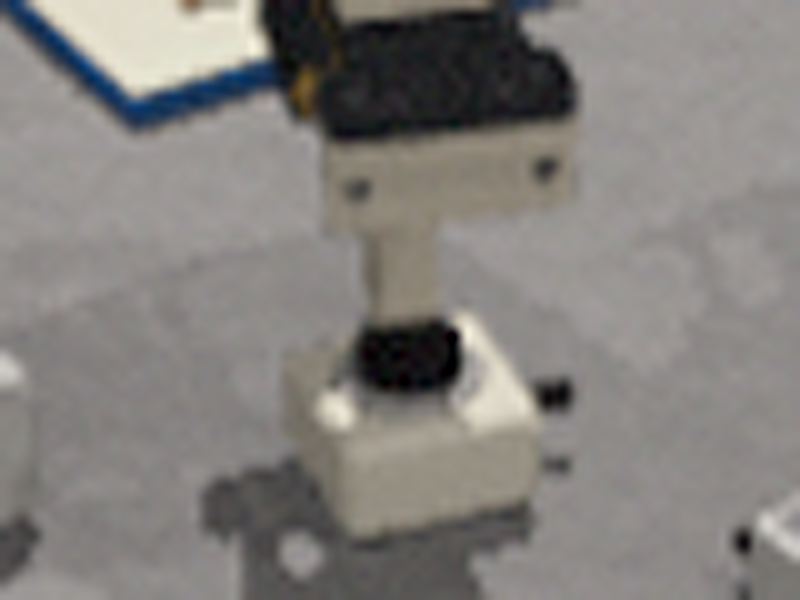

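The tip is centred over the button in column and lies within it in depth. Pressing now.

```bash

python3 -m crank '{"twist":[[0,0,0],[0,0,0],[0,0,0],[0,0,0]],"delta_pos":[[0,0,0.002],[0,0,0.002],[0,0,0.002],[0,0,0]],"fingers":[0,0,0,0]}'
python3 -m crank '{"twist":[[0,0,0],[0,0,0],[0,0,0]],"delta_pos":[[0,0,0.001],[0,0,0.001],[0,0,0]],"fingers":[0,0,0]}'
```

```text
time: 14.45
tcp_pos: [0.4797, 0.2748, 0.238]
tcp_rot: [0.026, -3.141, 0.003]
force: [0.0, 0.2, 3.6]
opening: 0.0005
finger_force: 1.9
time: 14.7
tcp_pos: [0.4797, 0.2748, 0.2362]
tcp_rot: [0.026, -3.141, 0.003]
force: [-1.1, -0.3, 5.4]
opening: 0.0005
finger_force: 2.8
```

```bash

python3 -m crank '{"twist":[[0,0,0],[0,0,0]],"delta_pos":[[0,0,0.001],[0,0,0]],"fingers":[0,0]}'
python3 -m crank '{"twist":[[0,0,0],[0,0,0],[0,0,0],[0,0,0],[0,0,0],[0,0,0],[0,0,0],[0,0,0],[0,0,0]],"delta_pos":[[0,0,-0.01],[0,0,-0.03],[0,0,-0.03],[0,0,-0.03],[0,0,-0.02],[0,0,0],[0,0,0],[0,0,0],[0,0,0]],"fingers":[0,0,0,0,0,0,0,0,0]}'
python3 side.py top pics/t1.png 418 215
python3 - <<'E'
from h import *
p0=cv2.imread("pics/side0.png")
p=vision.capture("side")
for t in("light_unit","stage_console","release_box","bone","sample_jar","objective"):
    print(t,[np.round(r["box"],1).tolist() for r in finder.cut_out(p,t)[:3] if r["p"]>.5])
E
```

```text
time: 14.87
tcp_pos: [0.4797, 0.2748, 0.2353]
tcp_rot: [0.026, -3.141, 0.003]
force: [-1.5, -0.7, 6.6]
opening: 0.0004
finger_force: 3.2
time: 15.62
tcp_pos: [0.4796, 0.2749, 0.3538]
tcp_rot: [0.026, -3.139, 0.004]
force: [-0.2, -1.0, -0.7]
opening: 0.0001
finger_force: 0.0
crop origin 378 185
light_unit [[351.0, 185.2, 41.8, 29.7], [333.9, 261.4, 8.1, 15.3], [340.1, 226.0, 67.9, 44.4]]
stage_console [[349.3, 297.1, 96.4, 89.9]]
release_box [[358.9, 304.7, 18.1, 11.2], [298.4, 168.3, 23.9, 24.8]]
bone [[442.7, 254.8, 24.4, 55.9]]
sample_jar [[394.2, 177.6, 13.4, 23.2]]
objective [[275.2, 219.8, 14.1, 25.7]]
```

Nothing has moved beyond detector noise, the press forces fit, and the tool is clear. Handing in.

```bash
python3 -c "
from bench import order
print(order.job_done())"
```

```text
the job is handed in; nothing more can be done
None
```

I pressed the light rocker over, pushed the lock key down, pressed the release button and lifted clear, with press forces up to about 11 N. The job is handed in at about 16 s, and no verdict came back.

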